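# Unmould the cast wax blocks, pack the wax box and latch it

## Task

Lift every wax block out of the aluminium mould and put it in the open wooden box, each in the bay whose floor has the block's colour (red, green or blue). When all are packed, close the lid fully, then swing the steel hasp on its front down over the staple until it lies flat against the box. Leave the brush, the tin and the headlamp where they are.

Things in the scene. Friction and masses are not known exactly. Their poses are not given: they have to be found in the camera images.
- mould: fixed aluminium wax mould, 180 x 230 x 30 mm, origin at the centre of its underside, with six open cavities (63 x 47 mm, 22 mm deep, floor 8 mm up) centred at x +-40 and y -70, 0, +70 mm; a block in it has its wax top flush with the mould's top
- wax_box: fixed plywood box, 162 x 264 mm, 66 mm tall without lid; origin at the centre of its underside, -x is the front (hasp side), +x the hinge side. Inner floor 30 mm up; walls 6 mm thick, 36 mm high above that floor; two 6 mm dividers along x, 30 mm high, make three bays of 150 (x) x 80 mm (y): red floor at +y, green in the middle, blue at -y. 52 mm free height with the lid shut
- red_bay (a point): centre of the red bay's floor, box axes; a bay takes two blocks, e.g. 38 mm either side of this point along x, block axes parallel to the box
- green_bay (a point): centre of the green bay's floor, box axes
- blue_bay (a point): centre of the blue bay's floor, box axes
- lid (a joint): angle of the box lid in rad: 0 shut, about 1.8 open and leaning back away from the robot; stiff hinge, stays where it is left. The lid is a shallow wooden cover 162 x 264 mm, 22 mm deep (6 mm top)
- lid_hinge (a point): middle of the lid's hinge line (along the box's y), at the box's rear top edge, 81 mm behind the box centre and 66 mm up; axes turn with the lid: -x from the hinge to the free edge, z out of its outer (top) face
- lid_edge (a point): middle of the free edge of the lid's outer face, 162 mm from the hinge line and 22 mm out; axes turn with the lid
- hasp (a joint): angle of the steel hasp strap on the lid's front edge in rad: with the lid shut, 0 hangs straight down over the staple (closed), 1.57 sticks out level to the front (-x), more points upward; light friction, stays where it is left
- hasp_hinge (a point): middle of the hasp's hinge line (along the box's y), 4 mm in front of the lid's front face and 80 mm above the table with the lid shut; axes turn with the hasp: -z points along the strap, -x out of the strap's outer face. Strap 36 mm wide, 4 mm thick (its outer face 4 mm out from the hinge line), 64 mm long, with a 20 x 20 mm slot 36 to 56 mm from the hinge
- hasp_tip (a point): free end of the hasp strap, 64 mm from its hinge
- staple (a point): outermost point of the steel staple on the box's front, 14 mm out from the front and 34 mm above the table, 17 mm wide; the hasp's slot goes over it and it then stands 6 mm proud of the strap, so press the strap nearer to its hinge or at its end
- red_a: a red cast wax block, 60 x 44 x 22 mm (x, y, z), with a pale birch grip bar 44 x 18 mm, 24 mm tall, standing centred on it (46 mm tall overall, 90 g). Origin: centre of the wax part, 11 mm above its underside, z up through the grip; grip faces to pinch are 18 mm apart along its y. Starts loose in a mould cavity, only the grip standing out. Absent in some runs
- red_b: a red cast wax block, 60 x 44 x 22 mm (x, y, z), with a pale birch grip bar 44 x 18 mm, 24 mm tall, standing centred on it (46 mm tall overall, 90 g). Origin: centre of the wax part, 11 mm above its underside, z up through the grip; grip faces to pinch are 18 mm apart along its y. Starts loose in a mould cavity, only the grip standing out. Absent in some runs
- green_a: a green cast wax block, 60 x 44 x 22 mm (x, y, z), with a pale birch grip bar 44 x 18 mm, 24 mm tall, standing centred on it (46 mm tall overall, 90 g). Origin: centre of the wax part, 11 mm above its underside, z up through the grip; grip faces to pinch are 18 mm apart along its y. Starts loose in a mould cavity, only the grip standing out. Absent in some runs
- green_b: a green cast wax block, 60 x 44 x 22 mm (x, y, z), with a pale birch grip bar 44 x 18 mm, 24 mm tall, standing centred on it (46 mm tall overall, 90 g). Origin: centre of the wax part, 11 mm above its underside, z up through the grip; grip faces to pinch are 18 mm apart along its y. Starts loose in a mould cavity, only the grip standing out. Absent in some runs
- blue_a: a blue cast wax block, 60 x 44 x 22 mm (x, y, z), with a pale birch grip bar 44 x 18 mm, 24 mm tall, standing centred on it (46 mm tall overall, 90 g). Origin: centre of the wax part, 11 mm above its underside, z up through the grip; grip faces to pinch are 18 mm apart along its y. Starts loose in a mould cavity, only the grip standing out. Absent in some runs
- blue_b: a blue cast wax block, 60 x 44 x 22 mm (x, y, z), with a pale birch grip bar 44 x 18 mm, 24 mm tall, standing centred on it (46 mm tall overall, 90 g). Origin: centre of the wax part, 11 mm above its underside, z up through the grip; grip faces to pinch are 18 mm apart along its y. Starts loose in a mould cavity, only the grip standing out. Absent in some runs
- boot_brush: red plastic boot brush, 170 x 50 x 46 mm, origin under its centre; bystander, leave it alone
- tin: closed round wax tin, 88 mm across, 32 mm tall, origin under its centre; bystander, leave it alone
- headlamp: yellow headlamp, about 65 x 85 x 45 mm, origin under its centre; bystander, leave it alone
There are look-alikes about, which are no part of the job. What is shaped like the blue_a but purple is not meant.

How it is judged:
On the way, in this order (a step that is already met when the one before it is completed fails the run):
1. every wax block lies in the bay of its colour, the lid still open (x of red_a in the frame of red_bay between -0.07 and 0.07 m and y of red_a in the frame of red_bay between -0.035 and 0.035 m and z of red_a in the frame of red_bay between 0 and 0.038 m and linear speed of each of red_a, red_b, green_a, green_b, blue_a, blue_b below 0.05 m/s and x of red_b in the frame of red_bay between -0.07 and 0.07 m and y of red_b in the frame of red_bay between -0.035 and 0.035 m and z of red_b in the frame of red_bay between 0 and 0.038 m and x of green_a in the frame of green_bay between -0.07 and 0.07 m and y of green_a in the frame of green_bay between -0.035 and 0.035 m and z of green_a in the frame of green_bay between 0 and 0.038 m and x of green_b in the frame of green_bay between -0.07 and 0.07 m and y of green_b in the frame of green_bay between -0.035 and 0.035 m and z of green_b in the frame of green_bay between 0 and 0.038 m and x of blue_a in the frame of blue_bay between -0.07 and 0.07 m and y of blue_a in the frame of blue_bay between -0.035 and 0.035 m and z of blue_a in the frame of blue_bay between 0 and 0.038 m and x of blue_b in the frame of blue_bay between -0.07 and 0.07 m and y of blue_b in the frame of blue_bay between -0.035 and 0.035 m and z of blue_b in the frame of blue_bay between 0 and 0.038 m and value of joint lid above 0.6 rad), for 0.2 s.
2. the lid is shut on the packed box (x of red_a in the frame of red_bay between -0.07 and 0.07 m and y of red_a in the frame of red_bay between -0.035 and 0.035 m and z of red_a in the frame of red_bay between 0 and 0.038 m and linear speed of each of red_a, red_b, green_a, green_b, blue_a, blue_b below 0.05 m/s and x of red_b in the frame of red_bay between -0.07 and 0.07 m and y of red_b in the frame of red_bay between -0.035 and 0.035 m and z of red_b in the frame of red_bay between 0 and 0.038 m and x of green_a in the frame of green_bay between -0.07 and 0.07 m and y of green_a in the frame of green_bay between -0.035 and 0.035 m and z of green_a in the frame of green_bay between 0 and 0.038 m and x of green_b in the frame of green_bay between -0.07 and 0.07 m and y of green_b in the frame of green_bay between -0.035 and 0.035 m and z of green_b in the frame of green_bay between 0 and 0.038 m and x of blue_a in the frame of blue_bay between -0.07 and 0.07 m and y of blue_a in the frame of blue_bay between -0.035 and 0.035 m and z of blue_a in the frame of blue_bay between 0 and 0.038 m and x of blue_b in the frame of blue_bay between -0.07 and 0.07 m and y of blue_b in the frame of blue_bay between -0.035 and 0.035 m and z of blue_b in the frame of blue_bay between 0 and 0.038 m and value of joint lid below 0.05 rad), for 0.2 s.
3. the hasp is swung down over the staple (value of joint lid below 0.05 rad and value of joint hasp below 0.12 rad), for 0.2 s.
At the end, for the whole second after the job is handed in: every block that is present lies at rest in the bay of its colour (wax centre inside the bay, at most 38 mm above its floor), the lid is shut (within 0.05 rad) and the hasp is down over the staple (within 0.12 rad) (all of step 3 and x of red_a in the frame of red_bay between -0.07 and 0.07 m and y of red_a in the frame of red_bay between -0.035 and 0.035 m and z of red_a in the frame of red_bay between 0 and 0.038 m and linear speed of each of red_a, red_b, green_a, green_b, blue_a, blue_b below 0.05 m/s and x of red_b in the frame of red_bay between -0.07 and 0.07 m and y of red_b in the frame of red_bay between -0.035 and 0.035 m and z of red_b in the frame of red_bay between 0 and 0.038 m and x of green_a in the frame of green_bay between -0.07 and 0.07 m and y of green_a in the frame of green_bay between -0.035 and 0.035 m and z of green_a in the frame of green_bay between 0 and 0.038 m and x of green_b in the frame of green_bay between -0.07 and 0.07 m and y of green_b in the frame of green_bay between -0.035 and 0.035 m and z of green_b in the frame of green_bay between 0 and 0.038 m and x of blue_a in the frame of blue_bay between -0.07 and 0.07 m and y of blue_a in the frame of blue_bay between -0.035 and 0.035 m and z of blue_a in the frame of blue_bay between 0 and 0.038 m and x of blue_b in the frame of blue_bay between -0.07 and 0.07 m and y of blue_b in the frame of blue_bay between -0.035 and 0.035 m and z of blue_b in the frame of blue_bay between 0 and 0.038 m); the robot touches nothing.
It fails at once if the boot brush is displaced by more than 40 mm (distance of boot_brush from where it was at the start of the episode above 0.04 m).
It fails at once if the tin is displaced by more than 40 mm (distance of tin from where it was at the start of the episode above 0.04 m).
It fails at once if the headlamp is displaced by more than 40 mm (distance of headlamp from where it was at the start of the episode above 0.04 m).
Of red_a, red_b, green_a, green_b, blue_a, blue_b only 4 to 6 are there at a start; the rules pass over those that are not, and their reading is None.
At some moment in a run one of red_a, red_b, green_a, green_b, blue_a, blue_b may be knocked a few centimetres aside while the robot is not near it.
Once in a run the grip may slacken for a moment while it holds something.
It also fails if it takes over 210 s, if anything falls off the work surface, if the arm or the gripper's body presses on something with over 40 N, if the wrist force passes 120 N, or if a joint passes its speed limit or range.

## Robot

A 6-joint arm with a two-finger parallel gripper is mounted at the origin on the work surface. World frame = base frame: x ahead of the robot, y to its left, z up, the work surface at z = 0. Lengths are in m, angles in rad, forces in N, time in s.
With the tool pointing down it reaches from about 0.35 to 0.85 m from the base axis. Payload 8.1 kg.
Tool frame: the origin (TCP) lies on the centre line of the jaws, within the pads' length; the fingertips stand 17 mm ahead of it and the grasp point (between the pads) lies 2 mm behind it; z points along the fingers, y is the line along which they close (so a half turn about z gives the same grasp; the last joint's range is limited). The gripper opens to 93 mm and grips with 3 to 60 N. Pads are 15 mm wide; open, the fingers measure 128 mm over their backs; the gripper's body (75 mm by 188 mm) begins 65 mm behind the grasp point.
Start: joints at [-1.282, 0.13, 1.488, -0, 1.523, -0.085], TCP at [0.219, -0.559, 0.236] pointing down, gripper open.
Joint ranges: [-2.96, 2.96], [-0.89, 2.26], [0.02, 2.5], [-1.34, 4.48], [0, 2.73], [-2.66, 2.66]. Speed limits (rad/s): [2.39, 2.39, 2.79, 3.14, 3.14, 3.14].

## Interface

Orientations are given as a rotation vector (axis times angle).
In Python, from plant import telemetry, viewer, order gives the robot as it stands.
- The arm moves only by the tool send_rows, never from a script. Its argument "plan" is a list that holds one entry, the list of rows, each a list of 5 numbers: the closure, from -1 (fully open) to 1 (shut), then the shift along the world's x, y, z normalised to -1 to 1, where 1 is 0.2 m, then the turn about the world's z normalised to -1 to 1, where 1 is 60 degrees. A call has 1 to 20 rows; each row is the pose to reach, as a shift and turn from the pose commanded when the call began; what a row does not reach only later rows make up. A row lasts 1/12 s, in which the tool goes at most 41.7 mm and 7.16 degrees, less where a joint would pass 70% of its speed; a pose out of reach is approached as far as the arm can. A call with a number of a shift or a turn outside -1 to 1 is refused whole. A call with a gripper value outside its range is refused whole. The fingers move at their own pace and stop on an object; "force" is the grip in N (left out, the last holds). Time passes only in rows, so rows that repeat a pose let the fingers close. It gives the time, the measured TCP pose, the force, the opening and the grip force at its end, in the units of the state.
- telemetry.read_state(): the state, without advancing time (a new reading comes with each control period).
- viewer.read_camera(name): name is "scene" or "side" or "wrist"; returns (picture, depth): 480x640x3 uint8, blue, green, red; 480x640 float32, m along the optical axis (not along the pixel's ray), 0 where there is no reading.
- viewer.calibration(name): a dict with "camera_matrix" (3x3 intrinsics, pixels), "dist_coeffs" ([k1, k2, p1, p2, k3] as OpenCV has them; the pictures are not rectified), "extrinsics" (4x4, takes a point from camera to world coordinates); the wrist camera has in their place "hand_eye" (4x4, takes a point from camera to tool coordinates, whose origin is the TCP and whose axes are the flange's). Camera axes: x right, y up, looking along -z (the intrinsics and any distortion apply to the point x, -y, -z); pixel columns grow to the right and rows downward; lengths in m; the calibration is good to about 2 mm. A picture is of the moment at which its call begins: read the wrist's pose just before it. calibration takes no time and is no camera call.
- order.close_job(): hands the job in; it is judged then, once.
The state is a dict: "t": time; "q": joint angles; "dq": joint speeds; "joint_torque": joint torques, N m; "tool_pos": TCP position; "orientation": TCP orientation; "force": force on the tool from outside, world axes, zero at the start; "wrist_torque": the same for the moment, N m; "opening": finger opening in m; "gripper_force": force on a finger pad.
Only numpy, scipy, OpenCV 4.12 (cv2) and the standard library are available. Lean on these libraries where they do the work, as an engineer would, in place of code of your own. Each camera call takes 0.05 s, during which the arm holds its last target. There are 200 camera calls.

## Working session

There is one attempt and no reset: what is moved stays moved. The work goes in short steps, Python scripts to look and compute and a tool call to move; the robot and the scene stay as the last step left them, time stands still between calls to the robot, and variables do not carry over. Pictures are saved under pics/ and viewed, at most 14 in all, crops included, and the job is handed in when it is done.

Besides the shell and the picture viewer there is one more tool, called after "Emit:" as name(argument=value, ...) on one line, values as JSON. send_rows: Moves the arm, as the interface text tells. Scaled input: -1 to 1 covers 0.2 m each way for a shift and 60 degrees each way for a turn. Its arguments: {"type":"object","properties":{"plan":{"type":"array"},"force":{"type":"number"}},"required":["plan"]}

```bash
ls; mkdir -p pics
cat > h.py <<'E'
import numpy as np, cv2
from plant import telemetry, viewer, order
from scipy.spatial.transform import Rotation as R
def cam(n):
    s=telemetry.read_state(); im,d=viewer.read_camera(n); c=viewer.calibration(n)
    K=np.array(c["camera_matrix"]);D=np.array(c["dist_coeffs"])
    if n=="wrist":
        T=np.eye(4);T[:3,:3]=R.from_rotvec(s["orientation"]).as_matrix();T[:3,3]=s["tool_pos"];E=T@np.array(c["hand_eye"])
    else: E=np.array(c["extrinsics"])
    return im,d,K,D,E
def rays(uv,K,D):
    p=cv2.undistortPoints(np.array(uv,float).reshape(-1,1,2),K,D).reshape(-1,2)
    return np.c_[p[:,0],-p[:,1],-np.ones(len(p))]
def plane(uv,z,K,D,E):
    r=rays(uv,K,D)@E[:3,:3].T; o=E[:3,3]
    return o+r*((z-o[2])/r[:,2])[:,None]
def bydepth(uv,d,K,D,E):
    uv=np.array(uv).reshape(-1,2); dd=d[uv[:,1].astype(int),uv[:,0].astype(int)]
    return (rays(uv,K,D)*dd[:,None])@E[:3,:3].T+E[:3,3]
def cloud(d,K,D,E):
    v,u=np.mgrid[:480,:640]; uv=np.c_[u.ravel(),v.ravel()]
    P=bydepth(uv,d,K,D,E).reshape(480,640,3); P[d==0]=np.nan
    return P
E
python3 - <<'E'
from h import *
print(telemetry.read_state())
for n in("scene","side"):
    im,d,K,D,E=cam(n); cv2.imwrite(f"pics/{n}0.png",im); np.savez(f"{n}0.npz",im=im,d=d,K=K,D=D,E=E); print(n,E.round(3).tolist(),(d>0).mean())
E
```

```text
pics
{'t': 0.0, 'q': array([-1.28237016e+00,  1.31185646e-01,  1.48930492e+00, -2.36724411e-05,
        1.52299134e+00, -8.53999943e-02]), 'dq': array([-0.00042533, -0.00162533,  0.00295254,  0.00024168, -0.00021937,
       -0.00022899]), 'joint_torque': array([-5.88874673e-05, -5.59834206e+01, -4.91772652e+01,  7.69448443e-02,
        3.51806148e-02, -1.50983560e-04]), 'tool_pos': array([ 0.21896314, -0.5580256 ,  0.23455872]), 'orientation': array([-3.08502932e+00, -5.83444539e-01,  3.37483677e-04]), 'force': array([ 0.28228356,  0.13173127, -0.00441504]), 'wrist_torque': array([0.00704029, 0.01954604, 0.01638806]), 'gripper_force': 0.0, 'opening': 0.09317939170631384}
scene [[-0.829, -0.485, 0.279, 0.915], [0.559, -0.713, 0.423, 0.509], [-0.007, 0.506, 0.862, 1.112], [0.0, 0.0, 0.0, 1.0]] 0.996015625
side [[-0.737, 0.396, -0.548, -0.018], [-0.676, -0.445, 0.588, 0.647], [-0.011, 0.803, 0.596, 0.72], [0.0, 0.0, 0.0, 1.0]] 0.9959602864583333
```

View pics/scene0.png

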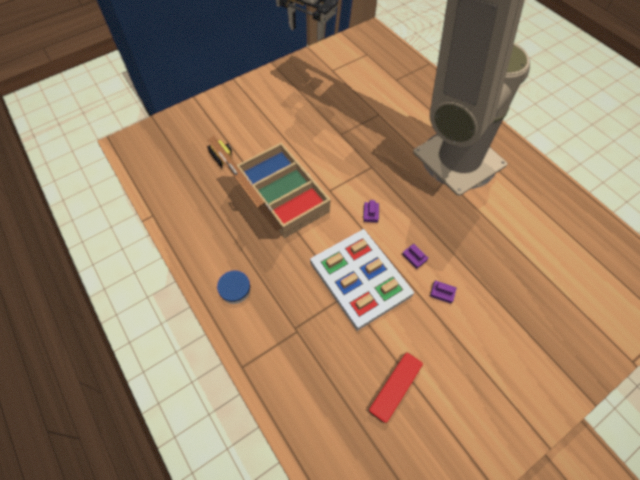

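View pics/side0.png

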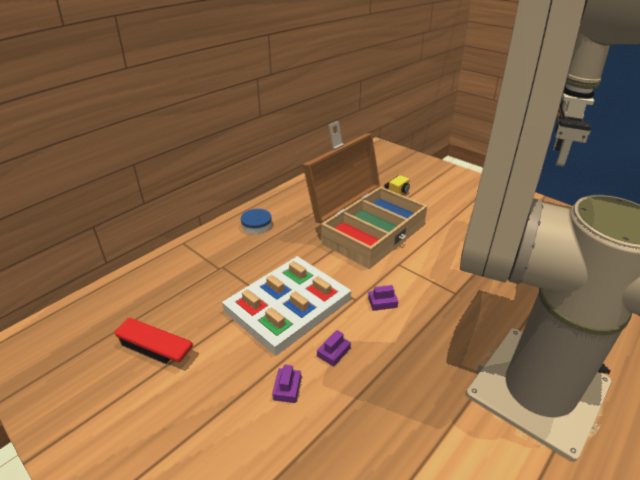

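Scene: mould at about (361,278) holding six blocks: red (358,248), (364,302); green (334,262), (389,288); blue (374,267), (349,281). The open box is at (283,190), and the lid leans back. The three purple look-alikes at (371,211), (415,256) and (443,292) lie outside the mould and have the wrong colour. The brush, tin and headlamp are at (396,387), (234,286) and (222,150).

```bash
cat > m.py <<'E'
from h import *
for n in("scene","side"):
    f=np.load(f"{n}0.npz"); im,d,K,D,E=[f[k] for k in("im","d","K","D","E")]
    P=cloud(d,K,D,E); hsv=cv2.cvtColor(im,cv2.COLOR_BGR2HSV); H,S,V=cv2.split(hsv)
    print(n,"table z",np.nanmedian(P[(P[...,0]>.3)&(P[...,0]<.8)&(abs(P[...,1])<.4)][:,2]))
    ms={"red":((H<6)|(H>174))&(S>150),"green":(H>45)&(H<85)&(S>100),"blue":(H>100)&(H<122)&(S>120),"purple":(H>125)&(H<160)&(S>80),"white":(S<45)&(V>130)}
    for c,m in ms.items():
        m=(m&(P[...,0]>.2)&(P[...,0]<1.0)&(abs(P[...,1])<.6)&(P[...,2]<.2)).astype(np.uint8)
        k,l,st,ce=cv2.connectedComponentsWithStats(m)
        for i in range(1,k):
            if st[i,4]<40: continue
            q=P[l==i]; r=cv2.minAreaRect(q[:,:2].astype(np.float32))
            print(n,c,ce[i].round(),st[i,4],"mean",np.nanmean(q,0).round(3),"rect",np.round(r[0],3),np.round(r[1],3),round(r[2],1))
    m=((P[...,2]>.045)&(P[...,2]<.062)&(H<25)&(S>40)).astype(np.uint8)
    k,l,st,ce=cv2.connectedComponentsWithStats(m)
    for i in range(1,k):
        if 30<st[i,4]<500:
            q=P[l==i]; r=cv2.minAreaRect(q[:,:2].astype(np.float32)); print(n,"grip",ce[i].round(),st[i,4],q.mean(0).round(3),np.round(r[0],3),np.round(r[1],3),round(r[2],1))
E
python3 m.py
```

```text
scene table z 0.0007919734512247256
scene red [298. 205.] 767 mean [ 0.541 -0.124  0.031] rect [ 0.54  -0.125] [0.061 0.14 ] 89.6
scene red [358. 252.] 108 mean [0.489 0.1   0.03 ] rect [0.483 0.094] [0.037 0.055] 84.6
scene red [363. 307.] 134 mean [0.576 0.237 0.03 ] rect [0.57  0.229] [0.039 0.055] 88.2
scene red [395. 387.] 1539 mean [0.638 0.441 0.045] rect [0.627 0.438] [0.184 0.052] 19.4
scene green [334. 266.] 99 mean [0.569 0.099 0.03 ] rect [0.563 0.093] [0.036 0.055] 82.2
scene green [388. 292.] 110 mean [0.496 0.24  0.029] rect [0.489 0.233] [0.039 0.054] 87.4
scene blue [267. 167.] 483 mean [ 0.543 -0.296  0.031] rect [ 0.542 -0.297] [0.132 0.051] 0.5
scene blue [373. 272.] 101 mean [0.493 0.171 0.03 ] rect [0.487 0.164] [0.038 0.054] 84.1
scene blue [233. 286.] 661 mean [ 0.824 -0.003  0.031] rect [ 0.824 -0.004] [0.081 0.078] 63.2
scene blue [349. 286.] 101 mean [0.572 0.169 0.03 ] rect [0.571 0.169] [0.033 0.062] 58.3
scene purple [371. 211.] 266 mean [0.377 0.014 0.029] rect [0.372 0.01 ] [0.059 0.041] 50.6
scene purple [415. 256.] 305 mean [0.367 0.198 0.029] rect [
[... 2291 characters left out ...]
361 0.326 0.028] rect [0.367 0.32 ] [0.043 0.06 ] 34.6
side white [283. 304.] 3377 mean [0.517 0.182 0.03 ] rect [0.526 0.162] [0.232 0.184] 87.7
side grip [297. 267.] 135 [0.561 0.092 0.053] [0.563 0.089] [0.045 0.019] 0.7
side grip [275. 281.] 149 [0.564 0.162 0.053] [0.567 0.16 ] [0.02  0.047] 87.4
side grip [322. 283.] 150 [0.481 0.095 0.053] [0.483 0.093] [0.018 0.043] 87.3
side grip [251. 296.] 159 [0.567 0.231 0.053] [0.569 0.23 ] [0.019 0.046] 87.6
side grip [299. 298.] 168 [0.484 0.165 0.053] [0.486 0.163] [0.02  0.045] 86.4
side grip [274. 315.] 189 [0.487 0.235 0.053] [0.489 0.233] [0.019 0.046] 87.8
side grip [539. 393.] 491 [-0.002  0.058  0.053] [0.001 0.043] [0.057 0.136] 88.8
```

```bash
cat > b.py <<'E'
from h import *
for n in("scene","side"):
    f=np.load(f"{n}0.npz"); im,d,K,D,E=[f[k] for k in("im","d","K","D","E")]
    P=cloud(d,K,D,E); X,Y,Z=P[...,0],P[...,1],P[...,2]
    reg=(X>.42)&(X<.75)&(Y>-.42)&(Y<0)
    for lo,hi in((.058,.064),(.0645,.069)):
        m=reg&(Z>lo)&(Z<hi); q=P[m]; r=cv2.minAreaRect(q[:,:2].astype(np.float32)); print(n,lo,len(q),np.round(r[0],4),np.round(r[1],4),round(r[2],2), np.percentile(q[:,0],[0.5,99.5]).round(4),np.percentile(q[:,1],[.5,99.5]).round(4))
    # edges of wall-top ends: median y per wall side using x mid
    m=reg&(Z>.0645)&(Z<.069)&(X>.48)&(X<.6); q=P[m]
    for s in(0,1):
        w=q[(q[:,1]>-.21)==s]; p=np.polyfit(w[:,0],w[:,1],1); print(" wall",s,len(w),p.round(4),"y@.54",np.polyval(p,.54).round(4),np.ptp(w[:,1]).round(4))
    m=reg&(Z>.0645)&(Z<.069)&(Y>-.33)&(Y<-.1)&(X<.5); q=P[m]; print(" front",len(q),q[:,0].mean().round(4),np.polyfit(q[:,1],q[:,0],1).round(4))
    # lid: points higher than .08
    m=reg|((X>.42)&(X<.9)&(Y>-.42)&(Y<0)); m&=(Z>.085)&(Z<.3); q=P[m]; print(" lid",q.min(0).round(3),q.max(0).round(3)); p=np.polyfit(q[:,2],q[:,0],1);print(p)
E
python3 b.py
```

```text
scene 0.058 414 [ 0.5538 -0.199 ] [0.2687 0.1812] 89.65 [0.464  0.6265] [-0.333  -0.0656]
scene 0.0645 350 [ 0.5556 -0.1983] [0.2679 0.1835] 89.42 [0.4656 0.6429] [-0.3319 -0.0654]
 wall 0 56 [-0.0145 -0.3166] y@.54 -0.3244 0.0966
 wall 1 58 [ 0.0802 -0.1142] y@.54 -0.0709 0.0894
 front 106 0.4707 [-0.0254  0.4651]
 lid [ 0.634 -0.332  0.087] [ 0.704 -0.064  0.287]
[0.2772182  0.61953597]
side 0.058 574 [ 0.5557 -0.1991] [0.1797 0.2679] 0.3 [0.4664 0.6301] [-0.3325 -0.0655]
side 0.0645 545 [ 0.5574 -0.1968] [0.1856 0.2662] 0.71 [0.4661 0.6494] [-0.3291 -0.0655]
 wall 0 44 [ 0.032  -0.3424] y@.54 -0.3251 0.0102
 wall 1 106 [ 0.0167 -0.0789] y@.54 -0.0699 0.0115
 front 131 0.4717 [-0.0284  0.4658]
 lid [ 0.631 -0.332  0.085] [ 0.707 -0.063  0.286]
[0.2383713  0.63021364]
```

Emit:
send_rows(plan=[[[0,0.2,0.3,0.1,-0.1],[0,0.4,0.6,0.1,-0.2],[0,0.6,0.9,0.1,-0.3],[0,0.8,1,0.1,-0.39],[0,1,1,0.1,-0.39],[0,1,1,0.1,-0.39],[0,1,1,0.1,-0.39]]])

```text
t: 0.68
tool_pos: [0.4204, -0.3568, 0.2556]
orientation: [-3.141, 0.055, -0.0]
force: [-0.3, -0.4, 0.6]
opening: 0.0508
gripper_force: 0.0
```

Emit:
send_rows(plan=[[[0.1,0.06,0.2,0,0],[0.1,0.12,0.4,0,0],[0.1,0.2,0.6,0,0],[0.1,0.26,0.8,0,0],[0.1,0.315,1,0,0],[0.1,0.315,1,0,0]]])

```text
t: 1.18
tool_pos: [0.4834, -0.1522, 0.2553]
orientation: [-3.138, 0.045, -0.0]
force: [-0.7, 0.1, -0.2]
opening: 0.0422
gripper_force: 0.0
```

Emit:
send_rows(plan=[[[0.1,0,0.2,0,0],[0.1,0,0.4,0,0],[0.1,0,0.6,0,0],[0.1,0,0.8,0,0],[0.1,0,1,0,0],[0.1,0,1,0,0]]])

```text
t: 1.68
tool_pos: [0.4814, 0.0473, 0.2554]
orientation: [-3.138, 0.045, 0.001]
force: [-0.0, -0.3, -0.2]
opening: 0.0418
gripper_force: 0.0
```

Emit:
send_rows(plan=[[[0.1,0,0.12,-0.2,0],[0.1,0,0.25,-0.4,0],[0.1,0,0.25,-0.6,0],[0.1,0,0.25,-0.6,0],[0.1,0,0.25,-0.6,0],[0.1,0,0.25,-0.6,0]]])

```text
t: 2.18
tool_pos: [0.4824, 0.0905, 0.1366]
orientation: [3.141, -0.055, -0.001]
force: [-0.1, -0.3, 0.7]
opening: 0.0419
gripper_force: 0.0
```

```bash
cat > w.py <<'E'
from h import *; import sys
n,out=sys.argv[1:3]
im,d,K,D,E=cam(n); cv2.imwrite("pics/"+out,im)
print(telemetry.read_state()["tool_pos"].round(4),E[:3,3].round(3))
P=cloud(d,K,D,E); H,S,V=cv2.split(cv2.cvtColor(im,cv2.COLOR_BGR2HSV))
X,Y,Z=P[...,0],P[...,1],P[...,2]
m=((Z>.047)&(Z<.060)&(X>.42)&(X<.64)&(Y>.03)&(Y<.3)&(S>30)).astype(np.uint8)
k,l,st,ce=cv2.connectedComponentsWithStats(m)
for i in range(1,k):
    if st[i,4]>60:
        r=cv2.minAreaRect(P[l==i][:,:2].astype(np.float32)); print(ce[i].round(),st[i,4],P[l==i][:,2].mean().round(4),np.round(r[0],4),np.round(r[1],4),round(r[2],1))
E
python3 w.py wrist w1.png
```

```text
[0.4836 0.0906 0.138 ] [0.555 0.087 0.284]
[ 92. 125.] 2371 0.0521 [0.5694 0.2279] [0.0191 0.044 ] 87.1
[204. 125.] 2253 0.0523 [0.5662 0.1587] [0.0189 0.0435] 87.5
[318. 125.] 2196 0.0524 [0.5635 0.0882] [0.0176 0.0434] 87.4
[110. 249.] 1874 0.0521 [0.4894 0.2312] [0.0198 0.0435] 86.4
[213. 249.] 1806 0.0522 [0.487  0.1614] [0.0183 0.0436] 87.6
[318. 250.] 1737 0.0523 [0.484  0.0917] [0.0178 0.0438] 88.3
```

Emit:
send_rows(plan=[[[0.1,0,0.007,-0.15,0],[0.1,0,0.007,-0.3,0],[0.1,0,0.007,-0.4,0],[0.1,0,0.007,-0.433,0],[0.1,0,0.007,-0.433,0],[0.1,0,0.007,-0.433,0],[1,0,0.007,-0.433,0],[1,0,0.007,-0.433,0],[1,0,0.007,-0.433,0],[1,0,0.007,-0.433,0],[1,0,0.007,-0.433,0]]], force=30)

```text
t: 3.15
tool_pos: [0.4828, 0.0929, 0.0499]
orientation: [-3.141, 0.054, -0.002]
force: [-1.0, -0.6, 4.8]
opening: 0.0178
gripper_force: 30.0
```

Emit:
send_rows(plan=[[[1,0,0,0.07,0],[1,0,0,0.14,0],[1,0,0,0.28,0],[1,0,0,0.42,0],[1,0,0,0.5,0],[1,0.1,-0.2,0.5,0],[1,0.2,-0.4,0.5,0],[1,0.3,-0.6,0.5,0.05],[1,0.4,-0.8,0.5,0.05],[1,0.505,-1,0.5,0.05],[1,0.505,-1,0.5,0.05],[1,0.505,-1,0.5,0.05]]])

```text
t: 4.15
tool_pos: [0.5841, -0.111, 0.1488]
orientation: [3.14, 0.022, 0.0]
force: [1.2, 0.1, -0.4]
opening: 0.0177
gripper_force: 30.0
```

Run:
```python
from h import *
im,d,K,D,E=cam("scene"); im2,*_=cam("side")
a=cv2.resize(im[130:250,220:350],(400,370)); b=cv2.resize(im2[130:290,290:450],(400,370)); cv2.imwrite("pics/p1.png",np.hstack([a,b]))
```

```text
(no output)
```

View pics/p1.png

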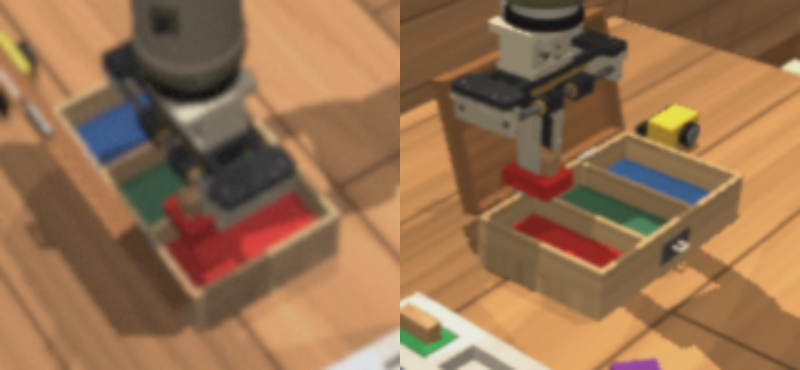

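The side view shows the red block held above the rear half of the red bay, with gripper and lid clear of each other.

Emit:
send_rows(plan=[[[1,0,-0.005,-0.15,0],[1,0,-0.005,-0.28,0],[1,0,-0.005,-0.34,0],[1,0,-0.005,-0.375,0],[1,0,-0.005,-0.375,0],[1,0,-0.005,-0.375,0],[0.3,0,-0.005,-0.375,0],[0.3,0,-0.005,-0.375,0],[0.3,0,-0.005,-0.375,0],[0.3,0,-0.005,-0.25,0],[0.3,0,-0.005,-0.1,0],[0.3,0,-0.005,0,0],[0.3,0,-0.005,0,0],[0.3,0,-0.005,0,0]]])

```text
t: 5.42
tool_pos: [0.5846, -0.1086, 0.1513]
orientation: [3.14, 0.028, 0.007]
force: [0.2, 0.1, 0.1]
opening: 0.0326
gripper_force: 0.0
```

```bash
cat > bx.py <<'E'
from h import *; import sys
# red/green/blue wax + grips in box, and mould grips, from both fixed cameras
for n in sys.argv[1:]:
    im,d,K,D,E=cam(n); P=cloud(d,K,D,E); H,S,V=cv2.split(cv2.cvtColor(im,cv2.COLOR_BGR2HSV)); X,Y,Z=P[...,0],P[...,1],P[...,2]
    cv2.imwrite(f"pics/{n}_last.png",im)
    for nm,m in(("box",(Z>.07)&(Z<.082)&(X>.474)&(X<.624)&(Y>-.33)&(Y<-.066)),("mould",(Z>.046)&(Z<.062)&(X>.40)&(X<.68)&(Y>.0)&(Y<.34)&(S>40))):
        k,l,st,ce=cv2.connectedComponentsWithStats(m.astype(np.uint8))
        for i in range(1,k):
            if st[i,4]>40:
                q=P[l==i]; r=cv2.minAreaRect(q[:,:2].astype(np.float32)); print(n,nm,ce[i].round(),st[i,4],q[:,2].mean().round(4),np.round(r[0],4),np.round(r[1],4),round(r[2],1))
E
python3 bx.py scene side
```

```text
scene box [288. 208.] 93 0.0753 [ 0.5849 -0.1076] [0.0437 0.0221] 3.8
scene mould [334. 259.] 113 0.0528 [0.5629 0.0895] [0.0192 0.0439] 88.9
scene mould [374. 265.] 112 0.0532 [0.4853 0.163 ] [0.0186 0.0449] 87.5
scene mould [349. 279.] 114 0.053 [0.5661 0.1596] [0.0177 0.0443] 87.0
scene mould [389. 285.] 117 0.0527 [0.4882 0.2328] [0.0193 0.0441] 86.3
scene mould [364. 300.] 128 0.0533 [0.568  0.2294] [0.0181 0.0445] 89.1
side box [344. 221.] 98 0.0758 [ 0.5839 -0.1065] [0.0456 0.0187] 2.7
side mould [297. 267.] 128 0.0535 [0.5617 0.0897] [0.0186 0.0452] 85.6
side mould [275. 281.] 144 0.0534 [0.5663 0.1594] [0.0194 0.045 ] 88.7
side mould [250. 296.] 160 0.053 [0.5688 0.2296] [0.0193 0.0453] 85.8
side mould [299. 298.] 160 0.0533 [0.4865 0.1631] [0.0187 0.0467] 87.3
side mould [275. 315.] 180 0.0531 [0.4889 0.2334] [0.0178 0.0452] 88.7
```

Emit:
send_rows(plan=[[[0.1,-0.02,0.2,0,0],[0.1,-0.05,0.4,0,-0.05],[0.1,-0.08,0.6,0,-0.05],[0.1,-0.11,0.8,0,-0.05],[0.1,-0.11,0.99,0,-0.05],[0.1,-0.11,0.99,0,-0.05],[0.1,-0.11,0.99,0,-0.05],[0.1,-0.11,0.99,-0.2,-0.05],[0.1,-0.11,0.99,-0.35,-0.05],[0.1,-0.11,0.99,-0.45,-0.05],[0.1,-0.11,0.99,-0.5,-0.05],[0.1,-0.11,0.99,-0.5,-0.05],[0.1,-0.11,0.99,-0.5,-0.05],[1,-0.11,0.99,-0.5,-0.05],[1,-0.11,0.99,-0.5,-0.05],[1,-0.11,0.99,-0.5,-0.05],[1,-0.11,0.99,-0.5,-0.05],[1,-0.11,0.99,-0.5,-0.05]]], force=30)

```text
t: 7.02
tool_pos: [0.5612, 0.0896, 0.0491]
orientation: [3.141, -0.055, 0.0]
force: [0.3, -0.6, -0.4]
opening: 0.0173
gripper_force: 30.0
```

Emit:
send_rows(plan=[[[1,0,0,0.07,0],[1,0,0,0.14,0],[1,0,0,0.28,0],[1,0,0,0.42,0],[1,0,0,0.5,0],[1,0.03,-0.2,0.5,0],[1,0.06,-0.4,0.5,0],[1,0.09,-0.6,0.5,0.05],[1,0.12,-0.8,0.5,0.05],[1,0.12,-1,0.5,0.05]]])

```text
t: 7.85
tool_pos: [0.5855, -0.1119, 0.1491]
orientation: [3.141, 0.03, 0.001]
force: [1.3, 0.7, -1.0]
opening: 0.0176
gripper_force: 30.0
```

Emit:
send_rows(plan=[[[1,0,-0.2,0,0],[1,0,-0.38,0,0],[1,0,-0.44,0,0],[1,0,-0.44,0,0],[1,0,-0.44,0,0]]])

```text
t: 8.27
tool_pos: [0.5848, -0.1983, 0.1487]
orientation: [-3.141, -0.025, 0.001]
force: [-0.6, -0.1, -2.5]
opening: 0.018
gripper_force: 30.0
```

Emit:
send_rows(plan=[[[1,0,0,-0.15,0],[1,0,0,-0.28,0],[1,0,0,-0.34,0],[1,0,0,-0.38,0],[1,0,0,-0.38,0],[1,0,0,-0.38,0],[0.3,0,0,-0.38,0],[0.3,0,0,-0.38,0],[0.3,0,0,-0.38,0],[0.3,0,0,-0.25,0],[0.3,0,0,-0.1,0],[0.3,0,0,0,0],[0.1,0,0.2,0,0],[0.1,0,0.4,0,0],[0.1,0,0.6,0,-0.05],[0.1,-0.09,0.8,0,-0.05],[0.1,-0.09,1,0,-0.05],[0.1,-0.09,1,0,-0.05]]])

```text
t: 9.77
tool_pos: [0.5663, 0.0085, 0.1495]
orientation: [-3.138, 0.047, -0.001]
force: [-0.7, -0.8, -0.6]
opening: 0.0419
gripper_force: 0.0
```

```bash
python3 bx.py scene side; python3 -c "
from h import *
print(telemetry.read_state()['tool_pos'])"
```

```text
scene box [270. 187.] 89 0.0753 [ 0.5867 -0.1967] [0.0437 0.0189] 1.2
scene box [288. 207.] 96 0.0754 [ 0.5837 -0.1068] [0.0434 0.0193] 2.3
scene mould [374. 265.] 113 0.0533 [0.4862 0.163 ] [0.0182 0.0453] 87.5
scene mould [349. 279.] 115 0.053 [0.565  0.1597] [0.0174 0.0459] 89.2
scene mould [390. 285.] 120 0.0532 [0.4888 0.2328] [0.0183 0.0444] 87.1
scene mould [364. 300.] 130 0.0529 [0.5684 0.2297] [0.0188 0.0449] 86.0
side box [364. 207.] 83 0.0755 [ 0.5874 -0.1974] [0.0422 0.021 ] 1.6
side box [344. 221.] 101 0.0755 [ 0.5848 -0.1073] [0.0202 0.0465] 89.6
side mould [275. 281.] 146 0.0534 [0.5662 0.1601] [0.0193 0.0447] 84.4
side mould [251. 296.] 159 0.0534 [0.5685 0.2299] [0.0186 0.046 ] 85.4
side mould [299. 298.] 162 0.0532 [0.4866 0.163 ] [0.0452 0.019 ] 0.1
side mould [275. 315.] 178 0.0533 [0.4889 0.2329] [0.0195 0.0458] 86.7
[0.56730068 0.00342895 0.1497008 ]
```

Emit:
send_rows(plan=[[[0.1,0,0.2,0,0],[0.1,0,0.4,0,0],[0.1,0,0.6,0,0],[0.1,0,0.78,0,0],[0.1,0,0.785,0,0],[0.1,0,0.785,0,0],[0.1,0,0.785,-0.2,0],[0.1,0,0.785,-0.35,0],[0.1,0,0.785,-0.45,0],[0.1,0,0.785,-0.5,0],[0.1,0,0.785,-0.5,0],[0.1,0,0.785,-0.5,0],[1,0,0.785,-0.5,0],[1,0,0.785,-0.5,0],[1,0,0.785,-0.5,0],[1,0,0.785,-0.5,0],[1,0,0.785,-0.5,0]]], force=30)

```text
t: 11.28
tool_pos: [0.5674, 0.1586, 0.0493]
orientation: [3.141, -0.054, 0.001]
force: [0.0, -1.2, 1.2]
opening: 0.0178
gripper_force: 30.0
```

Emit:
send_rows(plan=[[[1,0,0,0.07,0],[1,0,0,0.14,0],[1,0,0,0.28,0],[1,0,0,0.42,0],[1,0,0,0.5,0],[1,0,-0.2,0.5,0],[1,0,-0.4,0.5,0],[1,0,-0.6,0.5,0],[1,0,-0.8,0.5,0],[1,0,-1,0.5,0]]])

```text
t: 12.12
tool_pos: [0.5668, -0.0426, 0.1503]
orientation: [3.141, -0.053, 0.001]
force: [1.1, 0.0, -0.2]
opening: 0.0177
gripper_force: 30.0
```

Emit:
send_rows(plan=[[[1,0,-0.2,0,0],[1,0,-0.4,0,0],[1,0.05,-0.6,0,0.05],[1,0.1,-0.8,0,0.05],[1,0.1,-1,0,0.05]]])

```text
t: 12.53
tool_pos: [0.5881, -0.243, 0.1504]
orientation: [3.141, 0.029, 0.003]
force: [0.9, 0.2, -0.2]
opening: 0.0175
gripper_force: 30.0
```

Emit:
send_rows(plan=[[[1,0,-0.2,0,0],[1,0,-0.22,0,0],[1,0,-0.22,0,0],[1,0,-0.22,0,0],[1,0,-0.22,0,0]]])

```text
t: 12.95
tool_pos: [0.5872, -0.2837, 0.1493]
orientation: [-3.141, -0.03, 0.0]
force: [0.2, 0.3, -1.2]
opening: 0.018
gripper_force: 30.0
```

Emit:
send_rows(plan=[[[1,0,0,-0.15,0],[1,0,0,-0.28,0],[1,0,0,-0.34,0],[1,0,0,-0.38,0],[1,0,0,-0.38,0],[1,0,0,-0.38,0],[0.3,0,0,-0.38,0],[0.3,0,0,-0.38,0],[0.3,0,0,-0.38,0],[0.3,0,0,-0.25,0],[0.3,0,0,-0.1,0],[0.3,0,0,0,0],[0.1,-0.1,0.17,0,0],[0.1,-0.2,0.34,0,0],[0.1,-0.3,0.51,0,-0.05],[0.1,-0.4,0.68,0,-0.05],[0.1,-0.5,0.85,0,-0.05],[0.1,-0.5,1,0,-0.05]]])

```text
t: 14.45
tool_pos: [0.484, -0.0835, 0.1487]
orientation: [-3.141, 0.055, 0.003]
force: [-0.8, -0.1, 0.8]
opening: 0.0418
gripper_force: 0.0
```

Emit:
send_rows(plan=[[[0.1,0,0.2,0,0],[0.1,0,0.4,0,0],[0.1,0,0.6,0,0],[0.1,0,0.8,0,0],[0.1,0,1,0,0],[0.1,0,1,0,0],[0.1,0,1,0,0]]])

```text
t: 15.03
tool_pos: [0.4871, 0.1168, 0.1496]
orientation: [-3.141, 0.047, -0.002]
force: [-0.9, -0.2, -0.4]
opening: 0.0421
gripper_force: 0.0
```

```bash
python3 bx.py scene side; python3 -c "
from h import *
print(telemetry.read_state()['tool_pos'])"
```

```text
scene box [255. 167.] 85 0.0753 [ 0.5867 -0.2847] [0.0436 0.0213] 0.7
scene box [270. 187.] 92 0.075 [ 0.5877 -0.1975] [0.0422 0.0217] 1.7
scene box [288. 207.] 93 0.0753 [ 0.5829 -0.1081] [0.0443 0.0211] 1.0
scene mould [373. 265.] 108 0.0529 [0.487  0.1628] [0.0187 0.0431] 87.9
scene mould [389. 285.] 117 0.0528 [0.4886 0.2331] [0.018  0.0448] 87.9
scene mould [364. 300.] 127 0.0529 [0.5678 0.2295] [0.018  0.0447] 87.9
side box [382. 195.] 71 0.0742 [ 0.5871 -0.2806] [0.0446 0.0234] 1.4
side box [364. 207.] 83 0.0754 [ 0.587  -0.1966] [0.0201 0.0454] 82.7
side box [346. 222.] 67 0.0757 [ 0.5769 -0.1063] [0.0306 0.0183] 4.8
side mould [251. 297.] 158 0.0533 [0.5682 0.2295] [0.0196 0.0458] 86.4
side mould [299. 298.] 163 0.0532 [0.4854 0.163 ] [0.0197 0.0452] 85.4
side mould [275. 315.] 178 0.0532 [0.488  0.2331] [0.0197 0.0456] 88.6
[0.48727944 0.11433194 0.1493177 ]
```

Pick the second blue at (0.486, 0.163).

Emit:
send_rows(plan=[[[0.1,0,0.12,0,0],[0.1,0,0.24,0,0],[0.1,0,0.24,0,0],[0.1,0,0.24,-0.2,0],[0.1,0,0.24,-0.35,0],[0.1,0,0.24,-0.45,0],[0.1,0,0.24,-0.495,0],[0.1,0,0.24,-0.495,0],[0.1,0,0.24,-0.495,0],[1,0,0.24,-0.495,0],[1,0,0.24,-0.495,0],[1,0,0.24,-0.495,0],[1,0,0.24,-0.495,0],[1,0,0.24,-0.495,0]]], force=30)

```text
t: 16.3
tool_pos: [0.4875, 0.1628, 0.0505]
orientation: [3.141, -0.054, 0.001]
force: [0.3, -1.0, 2.2]
opening: 0.0179
gripper_force: 30.0
```

Emit:
send_rows(plan=[[[1,0,0,0.07,0],[1,0,0,0.14,0],[1,0,0,0.28,0],[1,0,0,0.42,0],[1,0,0,0.5,0],[1,0,-0.2,0.5,0],[1,0,-0.4,0.5,0],[1,0,-0.6,0.5,0],[1,0,-0.8,0.5,0],[1,0,-1,0.5,0]]])

```text
t: 17.13
tool_pos: [0.4867, -0.0386, 0.1501]
orientation: [3.141, -0.053, 0.0]
force: [0.1, 0.1, -1.0]
opening: 0.018
gripper_force: 30.0
```

Emit:
send_rows(plan=[[[1,0.03,-0.2,0,0],[1,0.06,-0.4,0,0],[1,0.1,-0.6,0,0.05],[1,0.14,-0.8,0,0.05],[1,0.14,-1,0,0.05],[1,0.14,-1,0,0.05]]])

```text
t: 17.63
tool_pos: [0.5146, -0.2438, 0.15]
orientation: [3.138, 0.021, 0.0]
force: [0.1, 0.3, -1.6]
opening: 0.0178
gripper_force: 30.0
```

Emit:
send_rows(plan=[[[1,0,-0.2,0,0],[1,0,-0.22,0,0],[1,0,-0.22,0,0],[1,0,-0.22,0,0],[1,0,-0.22,-0.15,0],[1,0,-0.22,-0.28,0],[1,0,-0.22,-0.34,0],[1,0,-0.22,-0.375,0],[1,0,-0.22,-0.375,0],[1,0,-0.22,-0.375,0],[0.3,0,-0.22,-0.375,0],[0.3,0,-0.22,-0.375,0],[0.3,0,-0.22,-0.375,0],[0.3,0,-0.22,-0.25,0],[0.3,0,-0.22,-0.1,0],[0.3,0,-0.22,0,0],[0.3,0,-0.1,0,0]]])

```text
t: 19.05
tool_pos: [0.518, -0.2618, 0.1569]
orientation: [3.134, 0.024, 0.013]
force: [2.1, -0.2, 0.3]
opening: 0.0325
gripper_force: 0.0
```

Emit:
send_rows(plan=[[[0.1,-0.02,0.2,0,0],[0.1,-0.06,0.4,0,0],[0.1,-0.1,0.6,0,-0.05],[0.1,-0.13,0.8,0,-0.05],[0.1,-0.13,1,0,-0.05]]])

```text
t: 19.47
tool_pos: [0.4883, -0.0558, 0.1507]
orientation: [3.141, -0.056, 0.001]
force: [0.9, 0.2, 0.2]
opening: 0.0418
gripper_force: 0.0
```

Emit:
send_rows(plan=[[[0.1,0,0.2,0,0],[0.1,0,0.4,0,0],[0.1,0,0.6,0,0],[0.1,0,0.8,0,0],[0.1,0,1,0,0],[0.1,0,1,0,0]]])

```text
t: 19.97
tool_pos: [0.4888, 0.1492, 0.1511]
orientation: [-3.138, 0.046, -0.003]
force: [0.6, -0.3, -0.7]
opening: 0.0421
gripper_force: 0.0
```

```bash
python3 bx.py scene side; python3 -c "
from h import *
print(telemetry.read_state()['tool_pos'])"
```

```text
scene box [276. 157.] 80 0.0756 [ 0.5149 -0.2806] [0.043  0.0201] 2.0
scene box [255. 167.] 84 0.0755 [ 0.5855 -0.2835] [0.0223 0.0443] 88.5
scene box [270. 187.] 88 0.0751 [ 0.5871 -0.1968] [0.0436 0.0206] 1.4
scene box [288. 207.] 96 0.0752 [ 0.583  -0.1065] [0.045  0.0184] 3.7
scene mould [389. 285.] 119 0.0531 [0.4893 0.2324] [0.0183 0.0439] 88.8
scene mould [364. 300.] 126 0.053 [0.5684 0.2292] [0.018  0.0449] 88.7
side box [382. 195.] 69 0.0739 [ 0.5864 -0.2825] [0.0439 0.0204] 0.7
side box [403. 205.] 76 0.074 [ 0.5141 -0.2781] [0.0423 0.0213] 0.9
side box [364. 207.] 83 0.0756 [ 0.5871 -0.1966] [0.0205 0.0434] 86.3
side box [346. 222.] 73 0.0753 [ 0.5824 -0.1066] [0.0432 0.0206] 2.0
side mould [251. 297.] 161 0.0531 [0.5686 0.23  ] [0.0185 0.0449] 88.1
side mould [275. 315.] 178 0.0532 [0.489 0.233] [0.0197 0.0445] 89.1
[0.48913831 0.14424069 0.1505878 ]
```

Emit:
send_rows(plan=[[[0.1,0,0.2,0,0],[0.1,0,0.4,0,0],[0.1,0,0.446,0,0],[0.1,0,0.446,0,0],[0.1,0,0.446,-0.2,0],[0.1,0,0.446,-0.35,0],[0.1,0,0.446,-0.45,0],[0.1,0,0.446,-0.5,0],[0.1,0,0.446,-0.5,0],[0.1,0,0.446,-0.5,0],[1,0,0.446,-0.5,0],[1,0,0.446,-0.5,0],[1,0,0.446,-0.5,0],[1,0,0.446,-0.5,0],[1,0,0.446,-0.5,0]]], force=30)

```text
t: 21.32
tool_pos: [0.4895, 0.232, 0.0505]
orientation: [-3.141, 0.054, -0.001]
force: [-0.4, -1.7, 2.2]
opening: 0.0177
gripper_force: 30.0
```

Emit:
send_rows(plan=[[[1,0,0,0.07,0],[1,0,0,0.14,0],[1,0,0,0.28,0],[1,0,0,0.42,0],[1,0,0,0.5,0],[1,0,-0.2,0.5,0],[1,0,-0.4,0.5,0],[1,0,-0.6,0.5,0],[1,0,-0.8,0.5,0],[1,0,-1,0.5,0]]])

```text
t: 22.15
tool_pos: [0.4886, 0.0306, 0.1501]
orientation: [3.141, -0.053, 0.0]
force: [1.4, 0.7, -0.3]
opening: 0.0177
gripper_force: 30.0
```

Emit:
send_rows(plan=[[[1,0.03,-0.2,0,0],[1,0.06,-0.4,0,0],[1,0.1,-0.6,0,0.05],[1,0.12,-0.8,0,0.05],[1,0.12,-1,0,0.05],[1,0.12,-1,0,0.05],[1,0.12,-1,0,0.05]]])

```text
t: 22.73
tool_pos: [0.5127, -0.1699, 0.1498]
orientation: [-3.141, -0.022, 0.001]
force: [0.6, 0.3, -0.8]
opening: 0.0177
gripper_force: 30.0
```

Emit:
send_rows(plan=[[[1,0,-0.148,0,0],[1,0,-0.148,0,0],[1,0,-0.148,0,0],[1,0,-0.148,0,0],[1,0,-0.148,-0.15,0],[1,0,-0.148,-0.28,0],[1,0,-0.148,-0.34,0],[1,0,-0.148,-0.375,0],[1,0,-0.148,-0.375,0],[1,0,-0.148,-0.375,0],[0.3,0,-0.148,-0.375,0],[0.3,0,-0.148,-0.375,0],[0.3,0,-0.148,-0.375,0],[0.3,0,-0.148,-0.25,0],[0.3,0,-0.148,-0.1,0],[0.3,0,-0.148,0,0],[0.3,0,0,0,0]]])

```text
t: 24.15
tool_pos: [0.5164, -0.1727, 0.1567]
orientation: [3.135, 0.022, 0.014]
force: [0.1, -0.4, 0.7]
opening: 0.0328
gripper_force: 0.0
```

Emit:
send_rows(plan=[[[0.1,0.05,0.2,0,0],[0.1,0.1,0.4,0,0],[0.1,0.16,0.6,0,-0.05],[0.1,0.22,0.8,0,-0.05],[0.1,0.275,1,0,-0.05]]])

```text
t: 24.57
tool_pos: [0.5688, 0.0338, 0.151]
orientation: [3.141, -0.056, 0.003]
force: [0.5, 0.0, 0.4]
opening: 0.0416
gripper_force: 0.0
```

Emit:
send_rows(plan=[[[0.1,0,0.2,0,0],[0.1,0,0.4,0,0],[0.1,0,0.6,0,0],[0.1,0,0.75,0,0],[0.1,0,0.75,0,0],[0.1,0,0.75,0,0]]])

```text
t: 25.07
tool_pos: [0.5681, 0.1836, 0.1504]
orientation: [3.141, -0.049, 0.001]
force: [-0.1, -0.2, 0.2]
opening: 0.0419
gripper_force: 0.0
```

```bash
python3 bx.py scene side; python3 -c "
from h import *
print(telemetry.read_state()['tool_pos'])"
```

```text
scene box [276. 157.] 82 0.0752 [ 0.5145 -0.2802] [0.019  0.0428] 86.5
scene box [255. 167.] 84 0.0753 [ 0.5861 -0.2853] [0.0443 0.0206] 4.6
scene box [292. 175.] 84 0.0753 [ 0.5142 -0.1976] [0.0433 0.0199] 0.7
scene box [270. 187.] 88 0.0749 [ 0.5872 -0.1973] [0.0452 0.0211] 5.3
scene box [288. 207.] 94 0.0753 [ 0.584  -0.1069] [0.0216 0.0423] 89.4
scene mould [364. 300.] 128 0.053 [0.5688 0.229 ] [0.018  0.0451] 87.7
side box [382. 195.] 65 0.0742 [ 0.5868 -0.2818] [0.0444 0.0189] 1.6
side box [403. 205.] 77 0.074 [ 0.5134 -0.2774] [0.0219 0.0446] 86.3
side box [364. 207.] 83 0.0758 [ 0.5864 -0.1973] [0.0441 0.0201] 1.9
side box [386. 217.] 97 0.0756 [ 0.5156 -0.1965] [0.0464 0.023 ] 1.3
side box [344. 221.] 95 0.0759 [ 0.5837 -0.1063] [0.0449 0.0184] 1.1
side mould [250. 296.] 154 0.0533 [0.5694 0.2295] [0.0191 0.0462] 86.4
[0.56827819 0.18134467 0.15025426]
```

Last block, red at (0.569, 0.230).

Emit:
send_rows(plan=[[[0.1,0,0.2,0,0],[0.1,0,0.24,0,0],[0.1,0,0.24,0,0],[0.1,0,0.24,0,0],[0.1,0,0.24,-0.2,0],[0.1,0,0.24,-0.35,0],[0.1,0,0.24,-0.45,0],[0.1,0,0.24,-0.5,0],[0.1,0,0.24,-0.5,0],[0.1,0,0.24,-0.5,0],[1,0,0.24,-0.5,0],[1,0,0.24,-0.5,0],[1,0,0.24,-0.5,0],[1,0,0.24,-0.5,0],[1,0,0.24,-0.5,0]]], force=30)

```text
t: 26.42
tool_pos: [0.5684, 0.2299, 0.0504]
orientation: [3.141, -0.054, 0.001]
force: [-0.1, -1.5, 2.4]
opening: 0.0178
gripper_force: 30.0
```

Emit:
send_rows(plan=[[[1,0,0,0.07,0],[1,0,0,0.14,0],[1,0,0,0.28,0],[1,0,0,0.42,0],[1,0,0,0.5,0],[1,0,-0.2,0.5,0],[1,0,-0.4,0.5,0],[1,0,-0.6,0.5,0],[1,0,-0.8,0.5,0],[1,0,-1,0.5,0]]])

```text
t: 27.25
tool_pos: [0.5681, 0.0286, 0.1521]
orientation: [-3.141, 0.053, -0.003]
force: [0.5, -0.1, -1.2]
opening: 0.018
gripper_force: 30.0
```

Emit:
send_rows(plan=[[[1,-0.07,-0.18,0,0],[1,-0.14,-0.35,0,0],[1,-0.21,-0.5,0,0.05],[1,-0.28,-0.68,0,0.05],[1,-0.29,-0.7,0,0.05],[1,-0.29,-0.7,0,0.05],[1,-0.29,-0.7,0,0.05]]])

```text
t: 27.83
tool_pos: [0.5106, -0.1099, 0.1514]
orientation: [-3.141, -0.026, -0.003]
force: [-0.8, 0.0, -0.8]
opening: 0.0177
gripper_force: 30.0
```

Emit:
send_rows(plan=[[[1,0,-0.01,0,0],[1,0,-0.01,-0.15,0],[1,0,-0.01,-0.28,0],[1,0,-0.01,-0.34,0],[1,0,-0.01,-0.38,0],[1,0,-0.01,-0.38,0],[1,0,-0.01,-0.38,0],[0.3,0,-0.01,-0.38,0],[0.3,0,-0.01,-0.38,0],[0.3,0,-0.01,-0.38,0],[0.3,0,-0.01,-0.25,0],[0.3,0,-0.01,-0.1,0],[0.3,0,0,0.1,0],[0.3,-0.2,0,0.3,0],[0.3,-0.4,0,0.5,0],[1,-0.6,-0.1,0.5,0],[1,-0.6,-0.2,0.5,0],[1,-0.6,-0.4,0.5,0],[1,-0.6,-0.4,0.5,0],[1,-0.6,-0.4,0.5,0]]])

```text
t: 29.5
tool_pos: [0.3898, -0.1916, 0.2509]
orientation: [3.141, 0.021, 0.002]
force: [0.2, 0.0, 0.8]
opening: 0.0037
gripper_force: 0.0
```

```bash
python3 bx.py scene side
python3 - <<'E'
from h import *
s=telemetry.read_state();print(s['tool_pos'],s['orientation'],s['q'])
P=[]
for n in("scene","side"):
    im,d,K,D,E=cam(n); p=cloud(d,K,D,E); X,Y,Z=p[...,0],p[...,1],p[...,2]
    m=(X>.6)&(X<.85)&(Y>-.36)&(Y<-.04)&(Z>.08)&(Z<.35)
    q=p[m]; 
    for y in (-.3,-.25,-.22,-.2,-.18,-.15,-.1):
        w=q[abs(q[:,1]-y)<.008]; i=w[:,2].argmax(); print(n,y,"top",w[i].round(4))
    cv2.imwrite(f"pics/{n}_lid.png",im)
a=cv2.imread("pics/scene_lid.png")[110:260,170:350];b=cv2.imread("pics/side_lid.png")[100:280,280:460]
cv2.imwrite("pics/p2.png",np.hstack([cv2.resize(a,(400,400)),cv2.resize(b,(400,400))]))
E
```

```text
scene box [276. 157.] 78 0.0758 [ 0.5138 -0.2797] [0.0435 0.0199] 1.1
scene box [255. 167.] 83 0.0752 [ 0.5865 -0.2843] [0.0231 0.0437] 83.0
scene box [292. 175.] 84 0.0753 [ 0.513  -0.1974] [0.0202 0.0438] 89.4
scene box [270. 187.] 84 0.0756 [ 0.5877 -0.1982] [0.0452 0.0214] 0.7
scene box [309. 194.] 94 0.0754 [ 0.5109 -0.111 ] [0.0188 0.0443] 89.9
scene box [288. 207.] 95 0.0752 [ 0.584  -0.1063] [0.0196 0.0441] 87.5
side box [382. 195.] 69 0.0742 [ 0.5866 -0.2803] [0.0198 0.0434] 89.9
side box [403. 205.] 75 0.0742 [ 0.5142 -0.2771] [0.0427 0.0237] 2.3
side box [364. 206.] 80 0.0758 [ 0.5873 -0.1972] [0.0211 0.0464] 87.7
side box [386. 217.] 94 0.0759 [ 0.5153 -0.1963] [0.0466 0.0227] 1.5
side box [344. 221.] 97 0.0758 [ 0.5826 -0.1083] [0.0216 0.047 ] 88.2
side box [367. 231.] 105 0.0755 [ 0.5118 -0.1112] [0.0447 0.0211] 1.1
[ 0.39015794 -0.18962636  0.25002342] [-3.14088861e+00 -2.67089502e-02  1.86112141e-05] [-5.71115730e-01 -3.40238235e-01  1.90012852e+00  4.87581918e-04
  1.58203570e+00  9.82679148e-01]
scene -0.3 top [ 0.6722 -0.2952  0.2233]
scene -0.25 top [ 0.6724 -0.2547  0.2259]
scene -0.22 top [ 0.7028 -0.2132  0.2853]
scene -0.2 top [ 0.7016 -0.2054  0.2847]
scene -0.18 top [ 0.7023 -0.178   0.286 ]
scene -0.15 top [ 0.6715 -0.1566  0.2239]
scene -0.1 top [ 0.6717 -0.0965  0.2243]
side -0.3 top [ 0.6742 -0.3069  0.2235]
side -0.25 top [ 0.6715 -0.2538  0.2236]
side -0.22 top [ 0.7039 -0.2147  0.2839]
side -0.2 top [ 0.7009 -0.199   0.2865]
side -0.18 top [ 0.7025 -0.1809  0.2859]
side -0.15 top [ 0.6691 -0.1471  0.2232]
side -0.1 top [ 0.669  -0.0936  0.2231]
```

View pics/p2.png

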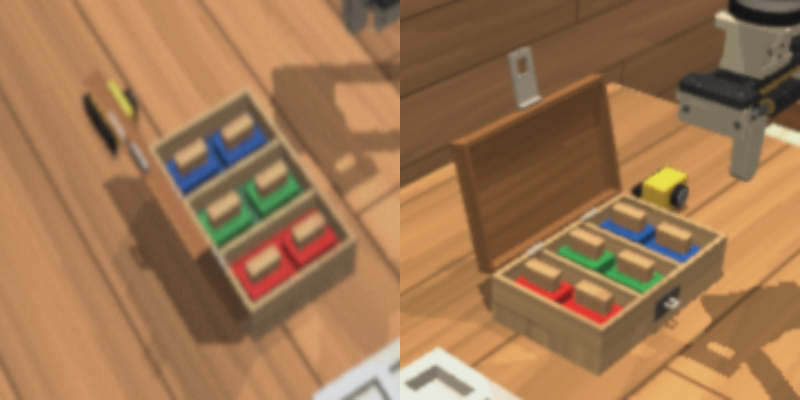

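All six blocks lie in their bays, the lid is open and the hasp points up from its edge. Next I turn the tool 90° and go over and behind the lid, beside the hasp.

Emit:
send_rows(plan=[[[1,0,0.1,0.1,0.11],[1,0,0.2,0.2,0.22],[1,0,0.3,0.3,0.33],[1,0,0.35,0.4,0.44],[1,0,0.35,0.4,0.55],[1,0,0.35,0.4,0.66],[1,0,0.35,0.4,0.77],[1,0,0.35,0.4,0.88],[1,0,0.35,0.4,1],[1,0,0.35,0.4,1]]])

```text
t: 30.53
tool_pos: [0.3903, -0.1188, 0.3297]
orientation: [-2.699, -1.606, 0.001]
force: [0.0, 0.2, 0.0]
opening: 0.0004
gripper_force: 0.0
```

Emit:
send_rows(plan=[[[1,0,0,0,0.11],[1,0,0,0,0.22],[1,0,0,0,0.33],[1,0,0,0,0.44],[1,0,0,0,0.5],[1,0.2,0,0,0.5],[1,0.4,0,0,0.5],[1,0.6,0,0,0.5],[1,0.8,0,0,0.5],[1,1,0,0,0.5],[1,1,0,0,0.5]]])

```text
t: 31.45
tool_pos: [0.5945, -0.1183, 0.3229]
orientation: [-2.198, -2.233, 0.005]
force: [0.1, -1.1, -0.9]
opening: 0.0006
gripper_force: 0.0
```

Emit:
send_rows(plan=[[[1,0.2,0,0,0],[1,0.4,0,0,0],[1,0.6,0,0,0],[1,0.8,0,0,0],[1,0.8,0,0,0],[1,0.8,0,0,0],[1,0.8,0,0,0]]])

```text
t: 32.03
tool_pos: [0.7499, -0.1191, 0.3287]
orientation: [-2.202, -2.238, 0.002]
force: [0.6, 0.4, 0.8]
opening: 0.0005
gripper_force: 0.0
```

Emit:
send_rows(plan=[[[1,0,0,-0.2,0],[1,0,0,-0.4,0],[1,0,0,-0.55,0],[1,0,0,-0.585,0],[1,0,0,-0.585,0],[1,-0.08,0,-0.585,0],[1,-0.16,0,-0.585,0],[1,-0.2,0,-0.585,0],[1,-0.24,0,-0.585,0],[1,-0.28,0,-0.585,0]]])

```text
t: 32.87
tool_pos: [0.6965, -0.1205, 0.2209]
orientation: [2.195, 2.233, 0.01]
force: [5.9, 1.0, 5.6]
opening: 0.0003
gripper_force: 2.9
```

Emit:
send_rows(plan=[[[1,-0.05,0,0,0],[1,-0.1,0,0,0],[1,-0.14,0,0,0],[1,-0.18,0,0,0],[1,-0.22,0,0.003,0],[1,-0.26,0,0.005,0],[1,-0.295,0,0.005,0],[1,-0.35,0,-0.005,0],[1,-0.41,0,-0.018,0],[1,-0.4625,0,-0.032,0],[1,-0.4625,0,-0.032,0]]])

```text
t: 33.78
tool_pos: [0.5998, -0.12, 0.2068]
orientation: [-2.202, -2.24, 0.001]
force: [-0.7, -0.0, 0.5]
opening: 0.0006
gripper_force: 0.0
```

Run:
```python
from h import *
s=telemetry.read_state();print(s['tool_pos'],s['force'])
im,d,K,D,E=cam("side"); im2,*_=cam("scene")
cv2.imwrite("pics/p3.png",np.hstack([cv2.resize(im[80:300,260:480],(400,400)),cv2.resize(im2[80:260,170:350],(400,400))]))
```

```text
[ 0.59975605 -0.11999615  0.20678247] [-0.66616443 -0.04636614  0.509258  ]
```

View pics/p3.png

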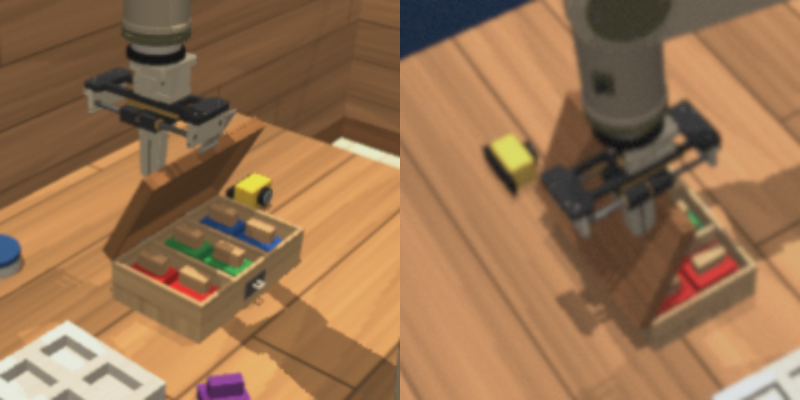

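The side view shows the lid swung forward to about 60°, the finger on its outer face and the blocks undisturbed. I follow the arc down.

Emit:
send_rows(plan=[[[1,-0.05,0,-0.024,0],[1,-0.1,0,-0.05,0],[1,-0.1525,0,-0.08,0],[1,-0.195,0,-0.118,0],[1,-0.235,0,-0.157,0],[1,-0.2775,0,-0.198,0],[1,-0.31,0,-0.245,0],[1,-0.34,0,-0.29,0],[1,-0.37,0,-0.343,0],[1,-0.39,0,-0.39,0],[1,-0.405,0,-0.43,0],[1,-0.42,0,-0.47,0],[1,-0.42,0,-0.49,0],[1,-0.42,0,-0.508,0],[1,-0.42,0,-0.515,0],[1,-0.42,0,-0.515,0]]])

```text
t: 35.22
tool_pos: [0.5172, -0.1198, 0.1051]
orientation: [-2.2, -2.24, 0.002]
force: [-11.7, 2.4, 17.2]
opening: 0.0001
gripper_force: 8.6
```

```bash
cat > lid.py <<'E'
from h import *
s=telemetry.read_state();print(s['tool_pos'],s['force'])
for n in("scene","side"):
    im,d,K,D,E=cam(n); p=cloud(d,K,D,E); X,Y,Z=p[...,0],p[...,1],p[...,2]
    H,S,V=cv2.split(cv2.cvtColor(im,cv2.COLOR_BGR2HSV))
    m=(X>.475)&(X<.63)&(Y>-.32)&(Y<-.24)&(Z>.06)&(Z<.13); q=p[m]
    if len(q)>50: print(n,"lid z=a+b x",np.polyfit(q[:,0]-.55,q[:,2],1).round(4),len(q))
    m=(X>.36)&(X<.462)&(Y>-.24)&(Y<-.16)&(Z>.01)&(Z<.2); q=p[m]; print(n,"front things",len(q),q.min(0).round(3) if len(q) else"",q.max(0).round(3) if len(q) else "")
    cv2.imwrite(f"pics/{n}_h.png",im)
a=cv2.imread("pics/scene_h.png")[80:260,170:350];b=cv2.imread("pics/side_h.png")[120:280,300:460]
cv2.imwrite("pics/p4.png",np.hstack([cv2.resize(b,(400,400)),cv2.resize(a,(400,400))]))
E
python3 lid.py
```

```text
[ 0.51718123 -0.11978987  0.10512119] [-11.72725958   2.36600818  17.17120237]
scene lid z=a+b x [-0.0216  0.0875] 1093
scene front things 4 [ 0.397 -0.203  0.081] [ 0.402 -0.197  0.084]
side lid z=a+b x [-0.0015  0.0871] 222
side front things 204 [ 0.398 -0.218  0.035] [ 0.462 -0.179  0.088]
```

View pics/p4.png

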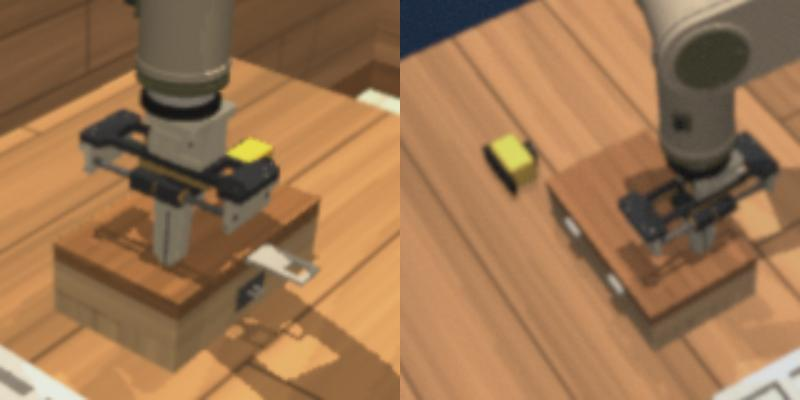

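The lid is flat shut and the hasp sticks out level to the front (tip near x 0.40, y −0.20). I move above it beside its hinge.

Emit:
send_rows(plan=[[[1,0,0,0.1,0],[1,0,0,0.25,0],[1,0,0,0.25,0],[1,-0.15,-0.1,0.25,0],[1,-0.3,-0.2,0.25,0],[1,-0.45,-0.3,0.25,0],[1,-0.495,-0.393,0.25,0],[1,-0.495,-0.393,0.25,0],[1,-0.495,-0.393,0.25,0],[1,-0.495,-0.393,0.1,0],[1,-0.495,-0.393,0.02,0],[1,-0.495,-0.393,0.02,0],[1,-0.495,-0.393,0.02,0]]])

```text
t: 36.4
tool_pos: [0.4186, -0.1974, 0.107]
orientation: [-2.199, -2.24, 0.0]
force: [0.0, 0.3, 0.9]
opening: 0.0007
gripper_force: 0.0
```

```bash
python3 lid.py
```

```text
[ 0.4185881  -0.19743607  0.10696715] [0.03093912 0.29117264 0.93899424]
scene lid z=a+b x [-0.0232  0.0877] 1123
scene front things 542 [ 0.36  -0.224  0.077] [ 0.462 -0.16   0.2  ]
side lid z=a+b x [0.0012 0.0872] 650
side front things 834 [ 0.361 -0.225  0.033] [ 0.462 -0.16   0.2  ]
```

Emit:
send_rows(plan=[[[1,0,0,-0.033,0],[1,0,0,-0.06,0],[1,0.003,0,-0.088,0],[1,0.015,0,-0.113,0],[1,0.028,0,-0.138,0],[1,0.048,0,-0.158,0],[1,0.068,0,-0.175,0],[1,0.09,0,-0.185,0],[1,0.105,0,-0.19,0],[1,0.12,0,-0.193,0],[1,0.13,0,-0.193,0],[1,0.135,0,-0.193,0],[1,0.135,0,-0.193,0]]])

```text
t: 37.58
tool_pos: [0.4431, -0.1983, 0.0682]
orientation: [-2.198, -2.237, 0.006]
force: [-16.0, 0.4, 3.7]
opening: 0.0003
gripper_force: 8.0
```

Emit:
send_rows(plan=[[[1,0,0,0,0],[1,-0.1,0,0,0],[1,-0.3,0,0,0],[1,-0.3,0,0.2,0],[1,-0.3,-0.1,0.4,0],[1,-0.3,-0.2,0.6,0],[1,-0.3,-0.4,0.8,0],[1,-0.3,-0.6,0.9,0],[1,-0.3,-0.8,0.9,0],[1,-0.3,-1,0.9,0],[1,-0.3,-1,0.9,0],[1,-0.3,-1,0.9,0]]])

```text
t: 38.58
tool_pos: [0.3857, -0.4027, 0.25]
orientation: [2.203, 2.235, -0.001]
force: [0.8, -0.3, -0.4]
opening: 0.0008
gripper_force: 0.0
```

```bash
python3 lid.py
```

```text
[ 0.38573027 -0.40269271  0.25003376] [ 0.81163606 -0.30602016 -0.35316636]
scene lid z=a+b x [-0.0217  0.0878] 1126
scene front things 11 [ 0.458 -0.216  0.078] [ 0.462 -0.18   0.085]
side lid z=a+b x [-0.0016  0.0872] 799
side front things 156 [ 0.453 -0.219  0.015] [ 0.462 -0.177  0.088]
```

View pics/p4.png

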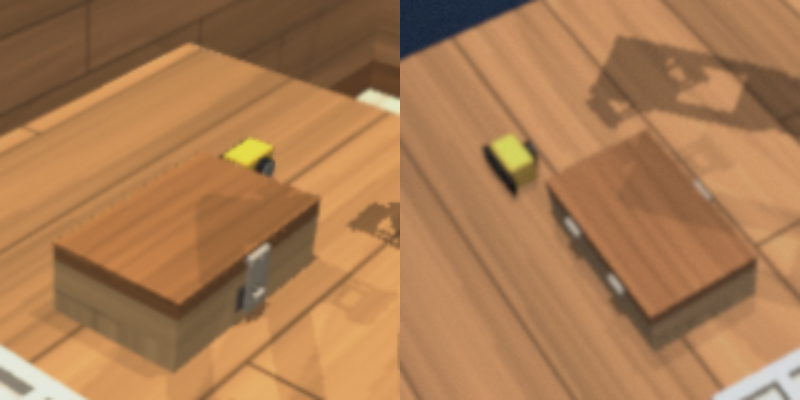

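The lid is shut and the hasp hangs over the staple. One numeric check of the hasp tilt, and of whether the table shows the scene camera's slope too.

Run:
```python
from h import *
for n in("scene","side"):
    im,d,K,D,E=cam(n); p=cloud(d,K,D,E); X,Y,Z=p[...,0],p[...,1],p[...,2]
    m=(X>.45)&(X<.65)&(Y>-.06)&(Y<.03)&(Z<.02); q=p[m]; print(n,"table slope",np.polyfit(q[:,0],q[:,2],1).round(4))
    m=(X>.475)&(X<.62)&(Y>-.32)&(Y<-.08)&(Z>.06)&(Z<.13);q=p[m];print("lid slope",np.linalg.lstsq(np.c_[q[:,:2],np.ones(len(q))],q[:,2],rcond=None)[0].round(4))
    m=(X>.44)&(X<.466)&(abs(Y+.1985)<.015)&(Z>.018)&(Z<.078); q=p[m]; 
    if len(q)>10:
        for lo in range(15,80,8):
            w=q[(q[:,2]>lo/1e3)&(q[:,2]<lo/1e3+.008)]
            if len(w): print(lo,len(w),np.median(w[:,0]).round(4),w[:,0].min().round(4))
```

```text
scene table slope [-0.0026  0.0013]
lid slope [-0.0016 -0.0016  0.0885]
side table slope [0.0012 0.0004]
lid slope [0.003  0.0111 0.0888]
15 11 0.4599 0.4582
23 10 0.4602 0.4584
31 18 0.4582 0.4527
39 8 0.4603 0.4592
47 16 0.4597 0.4589
55 15 0.4607 0.4575
63 15 0.4601 0.4596
71 15 0.4606 0.4594
```

Lid slope is about 0 and the strap is vertical within 0.02 rad, so I hand in.

```bash
python3 -c "
from plant import order
print(order.close_job())"
```

```text
the job is handed in; nothing more can be done
None
```

All six wax blocks are in the bays of their colour, the lid is shut, the hasp lies flat over the staple, and the job is handed in (no verdict was returned).

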